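# Lay out the press tooling

### The job

Lay out the tooling for the next press run: centre the steel die block on top of the green anvil with its long side along the anvil's long side, and set the brass bushing flat in the middle of the die block. Stand the dark punch upright midway between the two white pillars of the work support, and set the red stop block on the bench directly behind the anvil (on the side away from the robot), in line with the anvil's middle, long side parallel to the anvil's back face, leaving a gap of about 30 mm. Leave the silver bushing, the blue stop block and the white-capped amber jar where they are.

Things in the scene. Friction and masses are not known exactly. Their poses are not given: they have to be found in the camera images.
- die: Bright steel die block, 40 (x) x 60 (y) x 25 mm (z), about 0.4 kg, two small black dowel holes drawn on its top, which is flat and solid. Loose. Origin: centre of the underside, z up. It starts upright.
- brass_bushing: Yellow brass bushing: plain ring standing on its flat end, outer diameter 36, bore 18, height 20 mm, about 0.12 kg. Loose. Origin: centre of the underside, z up. 
- punch: Dark steel punch standing on its foot: round foot of diameter 36, 14 mm high; above it a round shank of diameter 24 from 17 to 56 mm; total height 60 mm, about 0.22 kg. Loose. Origin: centre of the underside, z up. 
- red_stop: Red stop block, 30 (x) x 50 (y) x 35 mm (z), a steel screw head flush in its top, about 0.14 kg. Loose. Origin: centre of the underside, z up. 
- anvil: Green painted rectangular anvil block fixed to the bench, 70 (x) x 90 (y) x 30 mm (z), flat top. Origin: centre of the underside, z up. Its x axis points to its back, away from the robot, its y axis along its long side to the left; it may be turned up to 0.3 rad. With a 30 mm gap the red stop block's centre lies 80 mm along +x from the anvil's origin.
- support: Work support fixed to the bench: yellow base plate 60 (x) x 170 (y) x 8 mm (z) carrying two round white pillars of diameter 30, their tops 55 mm above the bench, at 65 mm to either side of the middle along y. The punch stands on the base plate, 8 mm above the bench. Origin: centre of the underside, z up. The origin is midway between the pillars.
- steel_bushing: Silver-grey bushing of the same shape and size as the brass one: ring of outer diameter 36, height 20 mm. Loose, not to be moved. Origin: centre of the underside, z up. 
- blue_stop: Blue stop block of the same shape and size as the red one: 30 x 50 x 35 mm. Loose, not to be moved. Origin: centre of the underside, z up. 
- jar: Amber jar with a white cap, diameter 42, height 60 mm. Loose, not to be moved. Origin: centre of the underside, z up. 
Things that resemble listed ones, but are neither listed nor needed, are in the scene too. What is shaped like the die but turquoise is not meant.

How it is judged:
At the end, for the whole second after the job is handed in: Die flat on anvil: centre 12 mm, long sides 0.22 rad; brass bushing flat on die, 10 mm; punch upright on support plate, 12 mm from the middle; red stop upright on bench behind anvil: gap 30 +/- 15 mm, 15 mm off its middle line, parallel to 0.22 rad; all released and at rest (horizontal distance between die and anvil below 0.012 m and z of die in the frame of anvil between 0.026 and 0.034 m and angle between each of die, brass_bushing, punch, red_stop's own z axis and vertical below 0.1 rad and angle between the y axis of each of die, red_stop and the y axis of anvil, either way round below 0.22 rad and horizontal distance between brass_bushing and die below 0.01 m and z of brass_bushing in the frame of die between 0.021 and 0.029 m and horizontal distance between punch and support below 0.012 m and z of punch in the frame of support between 0.004 and 0.012 m and x of red_stop in the frame of anvil between 0.065 and 0.095 m and y of red_stop in the frame of anvil between -0.015 and 0.015 m and height (world z) of red_stop between -0.004 and 0.004 m and linear speed of each of die, brass_bushing, punch, red_stop below 0.02 m/s and angular speed of each of die, brass_bushing, punch, red_stop below 0.2 rad/s); the robot touches nothing.
It fails at once if the silver bushing is moved by more than 20 mm (distance of steel_bushing from where it was at the start of the episode above 0.02 m).
It fails at once if the blue stop block is moved by more than 20 mm (distance of blue_stop from where it was at the start of the episode above 0.02 m).
It fails at once if the amber jar is moved by more than 20 mm (distance of jar from where it was at the start of the episode above 0.02 m).
It also fails if it takes over 106 s, if anything falls off the work surface, if the arm or the gripper's body presses on something with over 40 N, if the wrist force passes 120 N, or if a joint passes its speed limit or range.

### The arm

A 6-joint arm with a two-finger parallel gripper is mounted at the origin on the work surface. World frame = base frame: x ahead of the robot, y to its left, z up, the work surface at z = 0. Lengths are in m, angles in rad, forces in N, time in s.
With the tool pointing down it reaches from about 0.35 to 0.975 m from the base axis. Payload 7.1 kg.
Tool frame: the origin (TCP) lies midway between the tips of the shut fingers; the grasp point (between the pads) lies 19 mm behind it; z points along the fingers, y is the line along which they close (so a half turn about z gives the same grasp; the last joint's range is limited). The gripper opens to 88 mm and grips with 3 to 60 N. Pads are 20 mm wide; open, the fingers measure 115 mm over their backs; the gripper's body (75 mm by 178 mm) begins 61 mm behind the grasp point.
Start: joints at [1.133, 0.423, 1.63, -0, 1.089, -0.019], TCP at [0.254, 0.571, 0.196] pointing down, gripper open.
Joint ranges: [-3, 3], [-0.9, 2.11], [0.09, 2.58], [-1.31, 4.45], [0.11, 2.69], [-2.54, 2.54]. Speed limits (rad/s): [2.39, 2.39, 3.01, 3.14, 3.14, 3.14].

### API

Orientations are given as a unit quaternion [w, x, y, z].
In Python, from station import move_pose, movel, movej, command_gripper, wait, inverse_kinematics, read_camera, camera_info, MotionError, job_done, get_time, get_joint_pos, get_qvel, get_effort, get_tcp_pos, get_ee_rot, get_ft_force, get_ft_torque, get_grip_width, get_finger_force gives the robot as it stands. Calls block until the motion is done:
- move_pose(position, orientation): joint-space move of the TCP to a pose.
- movel(position, frame=None, v=0.15, until_force=None): straight line of the TCP; frame=None keeps the orientation; v is the mean speed in m/s. With until_force (N) it stops when the force on the tool has changed by that much, and returns True; else False.
- movej(angles): joint-space move.
- command_gripper(opening): opening from 0.0 (shut) to 1.0 (fully open); the grip force is fixed at half the most; returns when the fingers have stopped.
- wait(seconds).
- inverse_kinematics(position, orientation): joint angles nearest the present ones, or None.
- read_camera(name): name is "side" or "top" or "wrist"; returns the picture (384x512x3 uint8, red, green, blue); there is no depth.
- camera_info(name): a dict with "intrinsics" (3x3 intrinsics, pixels), "T" (4x4, takes a point from camera to world coordinates); the wrist camera has in their place "tool_from_camera" (4x4, takes a point from camera to tool coordinates, whose origin is the TCP and whose axes are the flange's). Camera axes: x right, y up, looking along -z (the intrinsics and any distortion apply to the point x, -y, -z); pixel columns grow to the right and rows downward; lengths in m; the calibration is good to about 2 mm. A picture is of the moment at which its call begins: read the wrist's pose just before it. camera_info takes no time and is no camera call.
A pose or a line that the arm cannot do raises MotionError and nothing moves.
- job_done(): hands the job in; it is judged then, once.
Readings, each from a call of its own:
- get_time(): time.
- get_joint_pos(): joint angles.
- get_qvel(): joint speeds.
- get_effort(): joint torques, N m.
- get_tcp_pos(): TCP position.
- get_ee_rot(): TCP orientation.
- get_ft_force(): force on the tool from outside, world axes, zero at the start.
- get_ft_torque(): the same for the moment, N m.
- get_grip_width(): opening from 0.0 (shut) to 1.0 (fully open).
- get_finger_force(): force on a finger pad.
Only numpy, scipy, OpenCV 4.12 (cv2) and the standard library are available. Lean on these libraries where they do the work, as an engineer would, in place of code of your own. Each camera call takes 0.05 s, during which the arm holds its last target. There are 200 camera calls.

## Working session

There is one attempt and no reset: what is moved stays moved. The work goes in short steps, each a Python script; the robot and the scene stay as the last script left them, time stands still between calls to the robot, and variables do not carry over. Pictures are saved under pics/ and viewed, at most 14 in all, crops included, and the job is handed in when it is done.

```bash
mkdir -p pics; ls
python3 - <<'E'
from station import *
import cv2,numpy as np
for n in ["top","side","wrist"]:
    im=read_camera(n); cv2.imwrite(f"pics/{n}0.png",im[:,:,::-1])
    i=camera_info(n); print(n,{k:(np.round(v,4).tolist() if not isinstance(v,(str,dict)) else v) for k,v in i.items()})
print(get_time(),get_tcp_pos(),get_ee_rot())
E
```

```text
pics
top {'intrinsics': [[387.5435, 0.0, 256.4301], [0.0, 387.5435, 193.9614], [0.0, 0.0, 1.0]], 'T': [[-0.0171, 0.996, -0.088, 0.4795], [-0.9998, -0.0176, -0.0048, 0.0107], [-0.0063, 0.0879, 0.9961, 0.8807], [0.0, 0.0, 0.0, 1.0]]}
side {'intrinsics': [[390.5363, 0.0, 259.6816], [0.0, 390.5363, 187.4439], [0.0, 0.0, 1.0]], 'T': [[-0.7086, 0.5517, -0.44, 0.1879], [-0.7056, -0.5586, 0.436, 0.3785], [-0.0053, 0.6194, 0.7851, 0.673], [0.0, 0.0, 0.0, 1.0]]}
wrist {'intrinsics': [[313.8238, 0.0, 257.1202], [0.0, 313.8238, 184.574], [0.0, 0.0, 1.0]], 'tool_from_camera': [[0.0002, 0.9574, 0.2889, 0.079], [1.0, 0.0001, -0.0012, 0.0008], [-0.0012, 0.2889, -0.9574, -0.1888], [0.0, 0.0, 0.0, 1.0]]}
0.15 [0.25395073 0.57058103 0.19508782] [-1.16799211e-04  2.07862312e-01  9.78157918e-01 -5.76343077e-04]
```

View pics/top0.png

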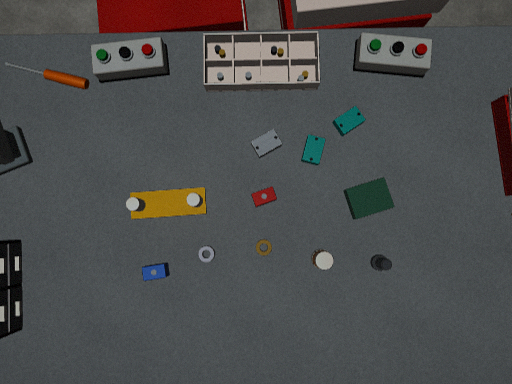

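View pics/side0.png

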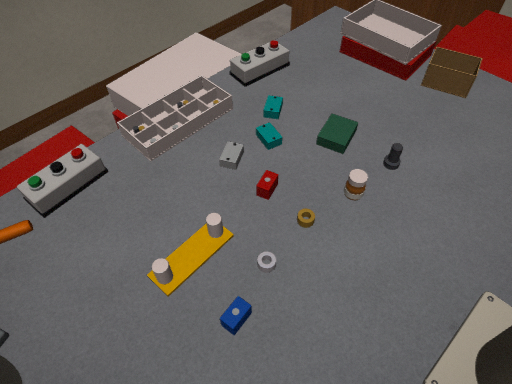

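The top view shows the following at these pixels:
- die (267,143)
- red stop (264,197)
- brass bushing (264,248)
- punch (381,263)
- anvil (369,198)
- support (168,203), with pillars at (133,204) and (194,200)
- turquoise decoys (314,149) and (349,121)
- jar (323,260), silver bushing (206,254) and blue stop (154,272)

The side view matches this. Next I'll hover over each one with the wrist camera.

```bash
cat > h.py <<'E'
from station import *
import cv2, numpy as np, pickle
from scipy.spatial.transform import Rotation as R
def down(a):            # tool z down, tool x at world angle a
    return np.array([0,np.cos(a/2),np.sin(a/2),0])
def Tcam(name):
    i=camera_info(name); K=np.array(i["intrinsics"])
    if name!="wrist": return K,np.array(i["T"])
    q=get_ee_rot(); T=np.eye(4); T[:3,:3]=R.from_quat([q[1],q[2],q[3],q[0]]).as_matrix(); T[:3,3]=get_tcp_pos()
    return K,T@np.array(i["tool_from_camera"])
def ray(px,K,T,z):      # pixels (n,2) -> world xy on plane z
    p=np.atleast_2d(np.asarray(px,float)); d=np.c_[(p[:,0]-K[0,2])/K[0,0],-(p[:,1]-K[1,2])/K[1,1],-np.ones(len(p))]@T[:3,:3].T
    return (T[:3,3]+d*((z-T[2,3])/d[:,2])[:,None])[:,:2]
def shoot(name):
    K,T=Tcam(name); return read_camera(name),K,T
def grasp_yaw(xy,c,z=.15):       # tool y along angle c (mod pi): pick yaw with least |q6|
    best=None
    for a in (c+np.pi/2,c-np.pi/2):
        q=inverse_kinematics([xy[0],xy[1],z],down(a))
        if q is not None and (best is None or abs(q[5])<best[0]): best=(abs(q[5]),a)
    return best[1]
E
python3 - <<'E'
from h import *
im,K,T=shoot("top")
C={"support":((168,203),.008),"die":((267,143),.025),"red":((264,197),.035),"brass":((264,248),.02),"punch":((380,262),.06),"anvil":((369,198),.03)}
out={}
for n,(p,z) in C.items():
    xy=ray([p],K,T,z)[0]; a=np.arctan2(xy[1],xy[0])+np.pi/2
    zh=.23 if n in("support",) else .19
    try: move_pose([*xy,zh],down(a))
    except MotionError as e: print(n,e); continue
    wait(.2); s=shoot("wrist"); out[n]=s
    print(n,xy.round(4),get_time())
pickle.dump(out,open("w.pkl","wb"))
ims=[cv2.resize(s[0][:,:,::-1],(266,200)) for s in out.values()]
cv2.imwrite("pics/m.png",np.vstack([np.hstack(ims[:3]),np.hstack(ims[3:6])]))
E
```

```text
support [0.5396 0.2149] 2.125
die [ 0.6694 -0.0109] 3.4
red [ 0.5472 -0.0017] 4.2083
brass [4.358e-01 2.000e-04] 4.9833
punch [ 0.4048 -0.2411] 6.1917
anvil [ 0.5414 -0.2325] 7.05
```

View pics/m.png

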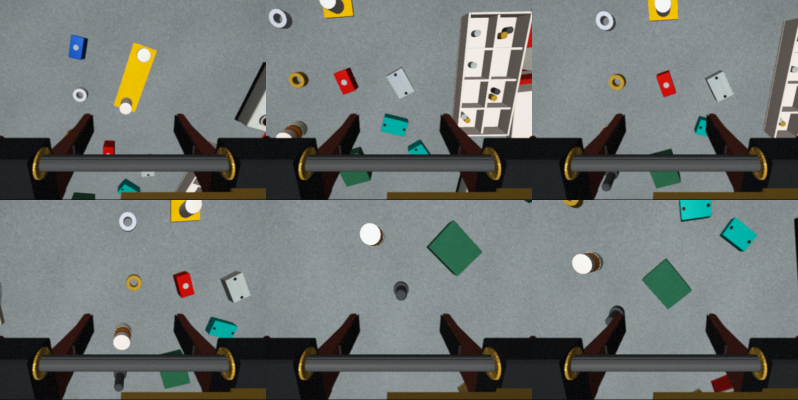

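The wrist mosaic (scale about 0.52) shows every target clear of the fingers: support (135,75) in tile 1, die (400,82) in tile 2, red stop (665,84) in tile 3, and brass (134,283), punch (400,291) and anvil (666,284) in the lower row. Next I'll segment each one and project it onto its top plane.

```bash
cat > m.py <<'E'
from h import *
def mask(n,im):
    h,s,v=[c.astype(int) for c in cv2.split(cv2.cvtColor(im,cv2.COLOR_RGB2HSV))]
    return {"support":(h>20)&(h<32)&(s>200)&(v>150),"die":(v>165)&(s<40),"red":((h<6)|(h>174))&(s>180)&(v>150),
     "brass":(h>12)&(h<28)&(s>110)&(v>80),"punch":(v<88)&(s<60),"anvil":(h>50)&(h<85)&(s>80),"pillar":(v>200)&(s<40)}[n].astype(np.uint8)
Z={"support":.008,"die":.025,"red":.035,"brass":.02,"punch":.06,"anvil":.03,"pillar":.055}
def blobs(n,s,xy,z=None,minA=60):
    """blobs near xy: (distance, contour in world at plane z, px area)"""
    im,K,T=s; m=cv2.morphologyEx(mask(n,im),cv2.MORPH_OPEN,np.ones((2,2)))
    cs=cv2.findContours(m,cv2.RETR_EXTERNAL,cv2.CHAIN_APPROX_NONE)[0]
    o=[]
    for c in cs:
        if cv2.contourArea(c)<minA: continue
        w=ray(c[:,0],K,T,Z[n] if z is None else z); o.append((np.hypot(*(w.mean(0)-xy)),w,c))
    return sorted(o,key=lambda t:t[0])
def rect(w):
    (c,(a,b),t)=cv2.minAreaRect((w*1000).astype(np.float32)); t=np.radians(t)
    if a>b: a,b,t=b,a,t+np.pi/2
    # t: angle of the short side (own x), in (-pi/2,pi/2)
    return np.array(c)/1000,(a,b),(t+np.pi/2)%np.pi-np.pi/2
E
cat > r.py <<'E'
from m import *
D=pickle.load(open("w.pkl","rb"))
X={"support":(.5396,.2149),"die":(.669,-.011),"red":(.547,-.002),"brass":(.436,0),"punch":(.405,-.241),"anvil":(.541,-.2325)}
for n,xy in X.items():
    b=blobs(n,D[n],xy)
    for d,w,c in b[:2]:
        r=rect(w); print(n,r[0].round(4),np.round(r[1],1),round(r[2],3),c[:,0].min(0),c[:,0].max(0))
for d,w,c in blobs("pillar",D["support"],X["support"])[:3]:
    print("pillar",rect(w)[0].round(4),np.round(rect(w)[1],1))
t=[]
for n in D:
    im,K,T=D[n]; m=mask(n,im); c=blobs(n,D[n],X[n])[0][2]; x,y=c[:,0].mean(0).astype(int)
    x=np.clip(x,64,447);y=np.clip(y,48,335)
    p=im[y-48:y+48,x-64:x+64,::-1].copy(); q=p.copy(); q[m[y-48:y+48,x-64:x+64]>0]=(255,0,255)
    t.append(np.vstack([p,q]))
cv2.imwrite("pics/c.png",cv2.resize(np.vstack([np.hstack(t[:3]),np.hstack(t[3:])]),None,fx=1.5,fy=1.5,interpolation=0))
E
python3 r.py
```

```text
support [0.5427 0.2171] [ 58.2 167.7] 0.059 [221  84] [301 214]
die [ 0.6731 -0.0089] [38.9 58.9] 0.501 [233 133] [285 190]
die [0.5335 0.1515] [15.3 31.3] 1.557 [103   0] [134  17]
red [ 5.517e-01 -1.000e-04] [28.1 48.2] 0.332 [241 140] [276 186]
brass [0.4399 0.0031] [33.9 35.6] 0.0 [244 144] [273 174]
brass [ 0.4122 -0.1173] [19.4 37.3] 1.53 [222 245] [251 259]
punch [ 0.4063 -0.2468] [27.4 37. ] -0.535 [248 158] [274 192]
punch [ 0.3264 -0.3749] [ 51.5 440.2] 1.036 [ 76 279] [439 316]
anvil [ 0.5442 -0.2341] [68.9 89.5] 0.288 [214 115] [306 209]
pillar [0.5458 0.1522] [26.5 27.3]
pillar [0.5382 0.282 ] [27.1 27.4]
pillar [0.4352 0.1434] [29.  29.5]
```

View pics/c.png

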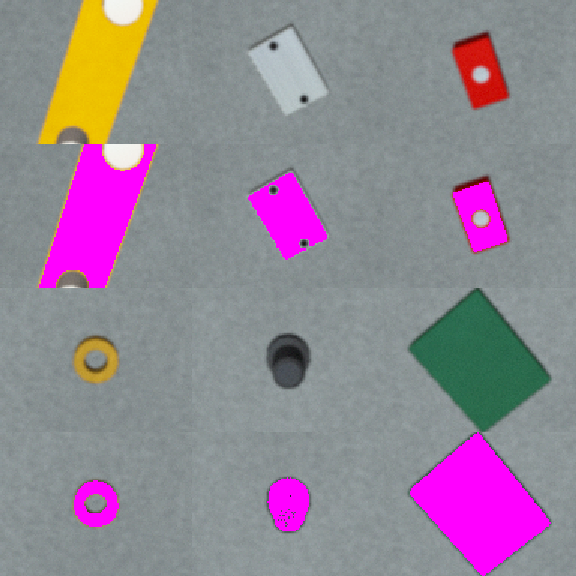

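The masks are clean and the sizes match the listed parts: die 39x59, red 28x48 and anvil 69x90. The support centre agrees with the pillar midpoint. I'll place the die and brass bushing first.

```bash
cat > p.py <<'E'
from m import *
AN=np.array([.5442,-.2341]); AT=.288; SU=np.array([.5424,.2171]); ST=.059
def pick(xy,c,z,h=.12):
    a=grasp_yaw(xy,c); command_gripper(1.0)
    move_pose([*xy,z+h],down(a)); movel([*xy,z],v=.12); command_gripper(0.0)
    print("grip",round(get_grip_width()*88,1),"mm",get_finger_force()); movel([*xy,z+h],v=.2)
    print("held",round(get_grip_width()*88,1))
def place(xy,c,z,h=.1,op=1.0):
    a=grasp_yaw(xy,c,z+.02); move_pose([*xy,z+h],down(a)); movel([*xy,z+.015],v=.2)
    print("contact",movel([*xy,z],v=.03,until_force=10),get_tcp_pos().round(4))
    command_gripper(op); movel([*xy,z+h],v=.2); print("t",get_time(),"F",get_ft_force().round(1))
E
python3 - <<'E'
from p import *
D=pickle.load(open("w.pkl","rb")); _,K,T=D["punch"]
print("punch foot",ray([(261,171.5)],K,T,.007),"top",ray([(261,182)],K,T,.058))
pick([.6731,-.0089],.501,.007); place(AN,AT,.038)
pick([.4399,.0031],0,.005)
place(AN,AT,.0605,h=.14)
s=shoot("wrist"); cv2.imwrite("pics/d.png",s[0][:,:,::-1])
pickle.dump(s,open("d.pkl","wb"))
E
```

```text
punch foot [[ 0.40207616 -0.2552489 ]] top [[ 0.40230651 -0.25365698]]
grip 0.4 mm 0.0
held 0.5
contact False [ 0.5442 -0.2341  0.0379]
t 15.8167 F [-1.1 -0.6  0. ]
grip 0.6 mm 0.0
held 0.6
contact False [ 0.5442 -0.2341  0.0604]
t 24.9917 F [ 1.1 -0.6 -0.2]
```

View pics/d.png

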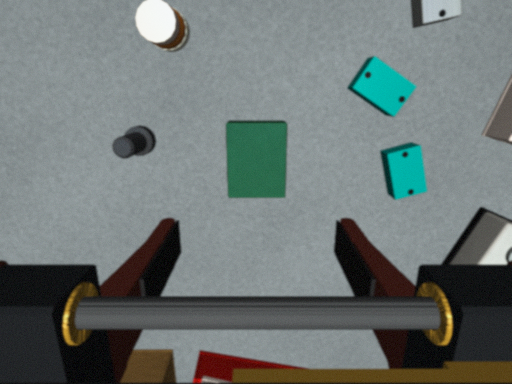

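Both grasps closed on nothing. The anvil at (257,160) is empty and the die is still at about (437,8) in the corner, even though the anvil appears where I predicted. I'll re-approach the die and look before closing.

Run:
```python
from p import *
xy=np.array([.6731,-.0089]); a=grasp_yaw(xy,.501); print(a)
move_pose([*xy,.127],down(a)); s0=read_camera("wrist"); t=read_camera("top")
print(get_tcp_pos(),get_ee_rot(),down(a),get_joint_pos())
movel([*xy,.05],v=.12); s1=read_camera("wrist"); t1=read_camera("side");print(get_tcp_pos(),get_grip_width())
cv2.imwrite("pics/e.png",np.vstack([np.hstack([cv2.resize(s0,(400,300)),cv2.resize(s1,(400,300))]),np.hstack([cv2.resize(t[60:270,160:440],(400,300)),cv2.resize(t1[60:270,120:400],(400,300))])])[:,:,::-1])
```

```text
2.0717963267948964
[ 0.67301217 -0.01054888  0.1275821 ] [3.22069646e-04 5.10611568e-01 8.59811445e-01 3.89068283e-05] [0.         0.50975343 0.86032055 0.        ] [-3.32321814e-02  5.67826823e-01  1.56208576e+00 -2.85735020e-04
  1.01107814e+00 -5.32084964e-01]
[ 0.6739445  -0.00895035  0.05107819] 0.9987556338314098
```

View pics/e.png

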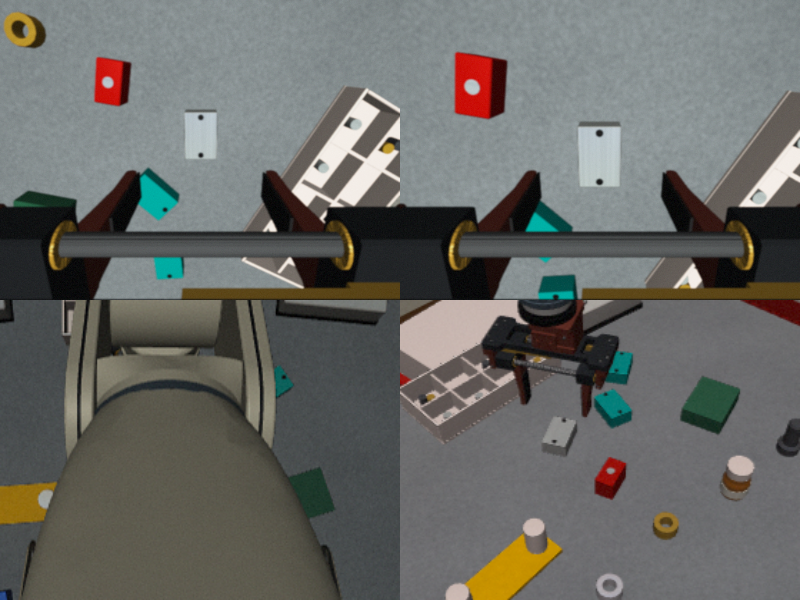

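The side view puts the fingertips directly above the die, so the xy position is right. I'll descend the rest of the way and check height and width at each step.

Run:
```python
from p import *
xy=np.array([.6731,-.0089])
r=movel([*xy,.007],v=.1,until_force=15); print(r,get_tcp_pos(),get_ft_force()); A=read_camera("wrist");B=read_camera("side")
for w in (.6,.45,.3):
    command_gripper(w); print(w,get_grip_width(),get_finger_force(),get_time())
    if get_grip_width()>w+.03: break
C=read_camera("wrist");E=read_camera("side")
f=lambda i:cv2.resize(i,(400,300)); g=lambda i:cv2.resize(i[80:230,160:360],(400,300))
cv2.imwrite("pics/f.png",np.vstack([np.hstack([f(A),f(C)]),np.hstack([g(B),g(E)])])[:,:,::-1])
```

```text
False [ 0.67272243 -0.00888266  0.00618671] [-0.24820278  0.13927561 -0.0048963 ]
0.6 0.5988505327438272 0.0 28.4833
0.45 0.4514455197064254 0.0 28.925
0.3 0.3007439745349828 0.0 29.3667
```

View pics/f.png

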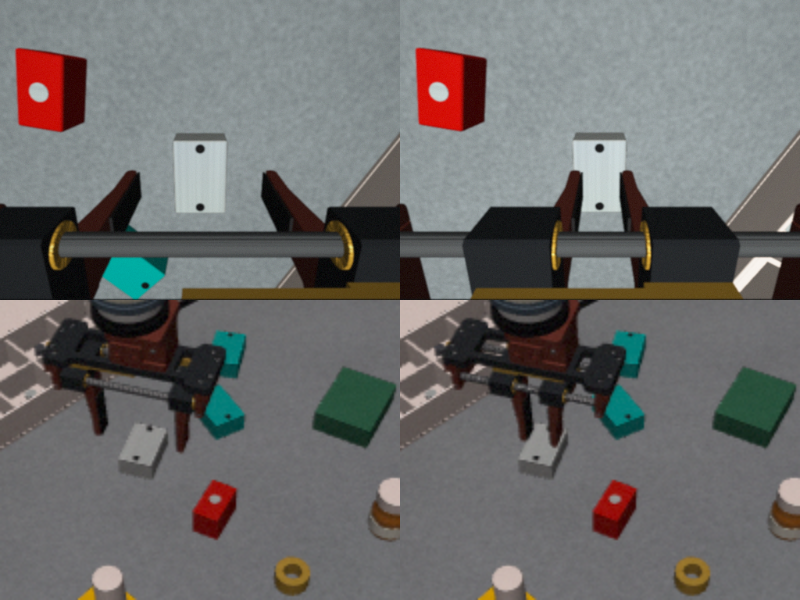

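The fingers shut above the die even though the reported TCP z is 0.006. The real fingertips must sit roughly 20 mm higher than stated, so I'll measure the offset by touching the die top (25 mm) gently.

Run:
```python
from p import *
xy=np.array([.6731,-.0089])
for z in (0.0,-.006,-.012,-.018):
    try: r=movel([*xy,z],v=.02,until_force=4)
    except MotionError as e: print(z,e); break
    print(z,r,get_tcp_pos().round(4),get_ft_force().round(2))
    if r: break
```

```text
0.0 False [ 6.73e-01 -8.90e-03 -3.00e-04] [ 0.62 -0.11 -0.11]
-0.006 True [ 0.6735 -0.0089 -0.0016] [-0.88 -0.55  5.5 ]
```

Contact came at reported z = -0.0016 on a 25 mm top, so the real tips are about 26.5 mm behind the stated TCP. I'll build that offset into pick and place and retry.

```bash
cat > p.py <<'E'
from m import *
AN=np.array([.5442,-.2341]); AT=.288; SU=np.array([.5424,.2171]); ST=.059
OFF=.0265   # true finger tips lie this far behind the stated TCP; z below = height of tips
def pick(xy,c,z,h=.1):
    z=z-OFF; a=grasp_yaw(xy,c); command_gripper(1.0)
    move_pose([*xy,z+h],down(a)); movel([*xy,z+.02],v=.2)
    print("touch",movel([*xy,z],v=.06,until_force=10)); command_gripper(0.0)
    print("grip",round(get_grip_width()*88,1),"mm",get_finger_force()); movel([*xy,z+h],v=.2)
    print("held",round(get_grip_width()*88,1)); return get_grip_width()>.1
def place(xy,c,z,h=.1,op=1.0):
    z=z-OFF; a=grasp_yaw(xy,c,z+.02); move_pose([*xy,z+h],down(a)); movel([*xy,z+.015],v=.2)
    print("contact",movel([*xy,z],v=.03,until_force=8),get_tcp_pos().round(4))
    command_gripper(op); movel([*xy,z+h],v=.2); print("t",get_time(),"F",get_ft_force().round(1))
E
python3 - <<'E'
from p import *
p=get_tcp_pos(); movel([p[0],p[1],.06],v=.15)
assert pick([.6731,-.0089],.501,.006)
place(AN,AT,.0365,h=.16)
s=shoot("wrist"); cv2.imwrite("pics/g.png",s[0][:,:,::-1]); pickle.dump(s,open("d.pkl","wb"))
for n in("anvil","die"):
    for d,w,c in blobs(n,s,AN,{"anvil":.03,"die":.055}[n])[:2]: r=rect(w); print(n,r[0].round(4),np.round(r[1],1),round(r[2],3))
E
```

```text
touch False
grip 39.4 mm 30.00014841556549
held 39.6
contact False [ 0.5441 -0.2341  0.0099]
t 38.975 F [ 0.3  0.6 -0.4]
anvil [ 0.544  -0.2326] [68.3 89.1] 0.288
die [ 0.5454 -0.232 ] [38.3 57.5] 0.288
die [ 0.4115 -0.128 ] [29.8 38.8] -1.283
```

View pics/g.png

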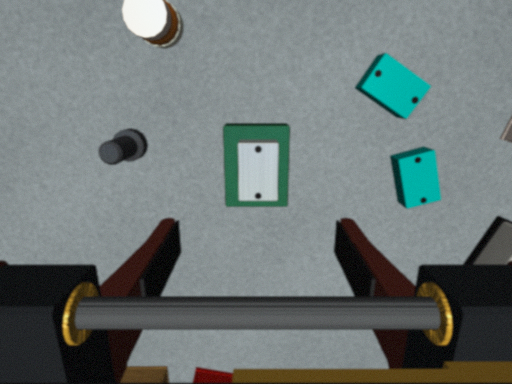

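The die (257,171) sits centred on the anvil (257,165) within 2 mm and parallel to it. Next is the brass bushing, then the red stop and the punch.

Run:
```python
from p import *
assert pick([.4399,.0031],0,.004)
place([.5448,-.233],AT,.0595,h=.12)
assert pick([.5517,-.0001],.332+np.pi/2,.008)
place(AN+.08*np.array([np.cos(AT),np.sin(AT)]),AT+np.pi/2,.0085,h=.16)
s=shoot("wrist"); cv2.imwrite("pics/i.png",s[0][:,:,::-1]); pickle.dump(s,open("d.pkl","wb"))
for n,z in(("anvil",.03),("die",.055),("brass",.075),("red",.035)):
    for d,w,c in blobs(n,s,AN,z)[:1]: r=rect(w); print(n,r[0].round(4),np.round(r[1],1),round(r[2],3))
```

```text
touch False
grip 35.7 mm 30.00023008324206
held 36.2
contact False [ 0.5447 -0.233   0.0329]
t 46.9167 F [-0.6  0.1 -0.4]
touch False
grip 49.9 mm 29.993155896663666
held 49.5
contact False [ 0.6208 -0.2114 -0.0182]
t 55.325 F [ 0.5 -0.2  0.1]
anvil [ 0.5476 -0.2334] [77.3 88.1] 0.289
die [ 0.5392 -0.2175] [26.4 37.7] -1.282
brass [ 0.5461 -0.2347] [32.4 34.6] -1.282
red [ 0.6193 -0.2122] [28.3 47.6] 0.289
```

View pics/i.png

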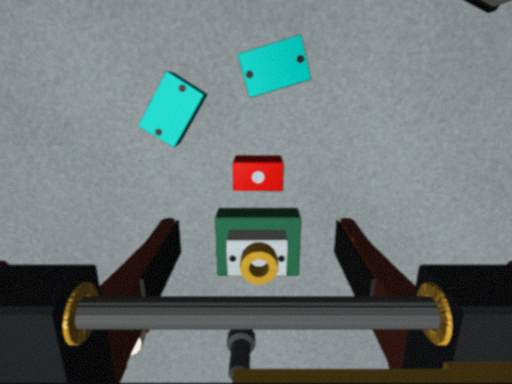

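The brass bushing (259,266) sits on the die within about 2 mm. The red stop (258,175) is square behind the anvil, roughly 78 mm from its centre. The punch is last.

Run:
```python
from p import *
assert pick([.4022,-.2544],0,.022,h=.12)
place(SU,ST,.0305,h=.14)
s=shoot("wrist")
for n,z in(("support",.008),("pillar",.055)):
    for d,w,c in blobs(n,s,SU,z)[:2]: r=rect(w); print(n,r[0].round(4),np.round(r[1],1),round(r[2],3))
t=read_camera("side"); print(get_time())
cv2.imwrite("pics/j.png",np.hstack([cv2.resize(s[0],(400,300)),cv2.resize(t,(400,300))])[:,:,::-1])
```

```text
touch False
grip 23.4 mm 29.999179317383096
held 23.2
contact False [0.5423 0.2171 0.0039]
t 65.0 F [-0.5  0.1 -0.4]
support [0.5421 0.2171] [ 58.4 167.3] 0.059
pillar [0.538  0.2818] [26.7 26.7] 0.059
pillar [0.5456 0.1522] [27.1 28.4] -1.511
65.1
```

View pics/j.png

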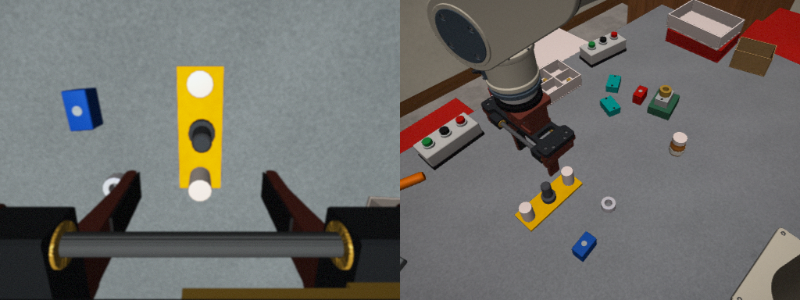

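The punch (201,135) stands upright between the pillars at (200,84) and (200,189), and the silver bushing, blue stop and jar look undisturbed. I'll check the foot position numerically and hand in if it is within tolerance.

Run:
```python
from p import *
s=shoot("wrist"); c=blobs("punch",s,SU,.015)[0][2][:,0]
x0,x1=c[:,0].min(),c[:,0].max(); r=(x1-x0)/2; print(c.min(0),c.max(0))
f=ray([((x0+x1)/2,c[:,1].min()+r)],s[1],s[2],.015)[0]; e=np.hypot(*(f-SU)); print(f,e)
if e<.008: print(job_done(), get_time())
```

```text
[244 155] [275 195]
[0.54436508 0.21692408] 0.0019729413351834983
the job is handed in; nothing more can be done
the job is handed in; nothing more can be done
```

The job is handed in, with no verdict returned: die, brass bushing, red stop and punch each measured within about 2 mm of target by camera at about 65 s of the 106 s limit, and the silver bushing, blue stop and jar looked undisturbed.

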